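# Back off a lens retaining ring by two counted turns

### The job

On the bench stand two lens cells in round white service stands, each closed by a knurled metal retaining ring. With a fingertip against the rim, and without gripping or lifting anything, roll the wider ring anticlockwise (seen from above) to unscrew it: bring the dark line on its top round to the pointer on its stand, then go on for two more full turns and leave it with the line at the pointer again. Do not turn the smaller ring and leave the other things on the bench where they are.

Things in the scene. Friction and masses are not known exactly. Their poses are not given: they have to be found in the camera images.
- ring (a joint): Turning angle of the wider retaining ring about its vertical axis, rad, counted through whole turns (not wrapped). It grows anticlockwise seen from above (unscrewing). 0: the line stands at the pointer for the first time; each 2 pi brings it there again. It starts at between -2.3 and -0.7, and has stops at -2.6 and 26. It is light to turn (about 0.06 N m, some 1.3 N at the rim, a little more when fast) and stays where it is left.
- ring_top (a point): Centre of the top face of the wider ring, on its axis, 70 mm above the bench (up to 3 mm higher after two turns: it climbs 1.5 mm a turn). The aluminium ring is 96 mm in diameter over its 36 upright ridges (round bars of 2.6 mm radius standing 3.5 mm proud of the core, 8 mm apart) and 24 mm tall, so its rim reaches from 46 to 70 mm above the bench. A flat dark glass lens 52 mm across fills its middle.
- ring_line (a point): Middle of the flat black line on the top face of the wider ring, 36 mm from the axis; the line is radial, 15 mm long and 7 mm wide. It turns with the ring.
- stand_pointer (a point): Top of the small dark radial bar (27 mm long, 7 mm wide) that is the pointer of the wider ring's stand, 64 mm from the ring's axis and 16 mm above the bench, below the ring. The stand is bolted down; its white foot is a disc 152 mm across and 10 to 14 mm high, under a neck 72 mm across up to the ring. Three low screw heads lie on the foot.
- small_ring (a joint): Turning angle of the smaller retaining ring, rad; not to be turned.
- small_ring_top (a point): Centre of the top face of the smaller ring, 54 mm above the bench; the ring is 60 mm in diameter and 18 mm tall, its bolted white stand 96 mm across at the foot.
- small_ring_line (a point): Middle of the black line on the smaller ring's top, 22 mm from its axis.
- vial: Small jar, 26 mm across, 50 mm tall, between the stands; origin under its centre. Leave alone.
- well_plate: Clear multi-well plate 86 x 128 x 14 mm, lying beyond the stands; origin under its centre. Leave alone.
- petri: Petri dish 92 mm across, 16 mm high; origin under its centre. Leave alone.
- media: Brown bottle 68 mm across, 130 mm tall, beyond the stands; origin under its centre. Leave alone.
- pen: Pen 130 mm long, 13 mm thick, lying along x at the right; origin under its middle. Leave alone.
- driver: Screwdriver 170 mm long lying along x at the left. Leave alone.
- cleaner: White bottle 44 mm across, 80 mm tall, at the right; origin under its centre. Leave alone.
Not all that is in view belongs to the job. What is shaped like the part that bears ring but green, orange or red is not meant.

How it is judged:
By the outcome, as a careful person would: the job done as asked, in the order asked, and still so for the second after the job is handed in, with the robot touching nothing.
It also fails if it takes over 72 s, if anything falls off the work surface, if the arm or the gripper's body presses on something with over 40 N, if the wrist force passes 120 N, or if a joint passes its speed limit or range.

### The arm

A 6-joint arm with a two-finger parallel gripper is mounted at the origin on the work surface. World frame = base frame: x ahead of the robot, y to its left, z up, the work surface at z = 0. Lengths are in m, angles in rad, forces in N, time in s.
With the tool pointing down it reaches from about 0.375 to 0.9 m from the base axis. Payload 3.1 kg.
Tool frame: the origin (TCP) lies midway between the tips of the shut fingers; the grasp point (between the pads) lies 19 mm behind it; x points along the fingers, z is the direction in which the jaws open and shut, and the axes are right-handed (so a half turn about x gives the same grasp; the last joint's range is limited). The gripper opens to 87 mm and grips with 3 to 60 N. Pads are 19 mm wide; open, the fingers measure 117 mm over their backs; the gripper's body (75 mm by 190 mm) begins 51 mm behind the grasp point.
Start: joints at [1.117, 0.527, 1.433, -0, 1.181, -0.178], TCP at [0.17, 0.601, 0.223] pointing down, gripper open.
Joint ranges: [-3.08, 3.08], [-0.75, 2.2], [0.22, 2.44], [-1.43, 4.57], [0, 2.65], [-2.85, 2.85]. Speed limits (rad/s): [2.79, 2.79, 3.14, 3.14, 3.14, 3.14].

### API

Orientations are given as a unit quaternion [x, y, z, w].
In Python, from rig import readout, imaging, robot gives the robot as it stands. The module is installed in compiled form; this text tells all that it offers.
- The arm moves only by the tool play_rows, never from a script. Its argument "rows" is text: rows parted by semicolons, each of 7 numbers parted by spaces: the turn, a rotation vector about the tool's x, y, z in rad, then the shift along the tool's x, y, z in mm, then the closure, from 0 (fully open) to 1 (shut). In form: ax ay az tx ty tz gripper; .... A call has 1 to 8 rows; each row shifts and turns the commanded pose from where the row before left it, along the tool's axes as they then stand; what a row does not reach is not made up. A row lasts 1/12 s, in which the tool goes at most 41.7 mm and 7.16 degrees, less where a joint would pass 70% of its speed; a pose out of reach is approached as far as the arm can. A call with a gripper value outside its range is refused whole. The fingers move at their own pace and stop on an object; "squeeze" is the grip in N (left out, the last holds). Time passes only in rows, so rows that do not move let the fingers close. It gives the time, the measured TCP pose, the force and the opening at its end, in the units of the state.
- readout.get_obs(): the state, without advancing time (a new reading comes with each control period).
- imaging.camera(name): name is "scene" or "top"; returns the picture (480x640x3 uint8, blue, green, red); there is no depth.
- imaging.camera_info(name): a dict with "K" (3x3 intrinsics, pixels), "world_to_cam" (4x4, takes a point from world to camera coordinates). Camera axes: x right, y down, z forward; pixel columns grow to the right and rows downward; lengths in m; the calibration is good to about 2 mm. A picture is of the moment at which its call begins. camera_info takes no time and is no camera call.
- robot.hand_in(): hands the job in, once; it reports no verdict.
The state is a dict: "time": time; "q": joint angles; "joint_velocities": joint speeds; "joint_torque": joint torques, N m; "position": TCP position; "tool_rot": TCP orientation; "ft_force": force on the tool from outside, world axes, zero at the start; "moment": the same for the moment, N m; "grip_width": finger opening in m.
Only numpy, scipy, OpenCV 4.12 (cv2) and the standard library are available. Lean on these libraries where they do the work, as an engineer would, in place of code of your own. Each camera call takes 0.05 s, during which the arm holds its last target. There are 200 camera calls.

## Working session

There is one attempt and no reset: what is moved stays moved. The work goes in short steps, Python scripts to look and compute and a tool call to move; the robot and the scene stay as the last step left them, time stands still between calls to the robot, and variables do not carry over. Pictures are saved under pics/ and viewed, about 8 in all and at most 12, crops included, and the job is handed in when it is done.

Besides the shell and the picture viewer there is one more tool, called after "Request:" as a command line: name --argument value ..., lists and objects as JSON in quotes. play_rows: Moves the arm, as the interface text tells. Its arguments: {"type":"object","properties":{"rows":{"type":"string"},"squeeze":{"type":"number"}},"required":["rows"]}

```bash
mkdir -p pics; python3 - <<'E'
from rig import readout, imaging
import cv2
o=readout.get_obs();print(o)
for n in("scene","top"):
    im=imaging.camera(n);cv2.imwrite(f"pics/{n}0.png",im);print(n,imaging.camera_info(n))
E
```

```text
{'time': 0.0, 'q': array([ 1.11650461e+00,  5.28433732e-01,  1.43390017e+00,  2.34221753e-05,
        1.18135669e+00, -1.78511019e-01]), 'joint_velocities': array([-1.02546504e-03, -2.21206480e-03,  6.97111781e-04, -3.64277965e-05,
        6.02516939e-04, -1.00157528e-03]), 'joint_torque': array([ 3.61648426e-05, -4.40047538e+01, -1.76592511e+01,  6.33177278e-02,
        5.82285156e-02, -1.55190119e-04]), 'position': array([0.16983807, 0.60073556, 0.22159222]), 'tool_rot': array([-0.42685287,  0.56464768,  0.42619602,  0.56331747]), 'ft_force': array([0.0573202 , 0.20156353, 1.37977342]), 'moment': array([ 0.03384409,  0.05182861, -0.00045759]), 'grip_width': 0.08710947533242082}
scene {'K': array([[583.91225308,   0.        , 318.00180531],
       [  0.        , 583.91225308, 239.65458115],
       [  0.        ,   0.        ,   1.        ]]), 'world_to_cam': array([[-0.65606443,  0.7544312 , -0.0203228 ,  0.35965802],
       [ 0.42047389,  0.34302342, -0.83996228, -0.11485277],
       [-0.62672256, -0.55961459, -0.54226409,  1.51865974],
       [ 0.        ,  0.        ,  0.        ,  1.        ]])}
top {'K': array([[476.06651066,   0.        , 318.63231952],
       [  0.        , 476.06651066, 238.97376403],
       [  0.        ,   0.        ,   1.        ]]), 'world_to_cam': array([[-0.01036382, -0.99981012, -0.01650224, -0.02246972],
       [-0.99187613,  0.01237123, -0.12660451,  0.5041885 ],
       [ 0.12678462,  0.01505608, -0.991816  ,  1.09915124],
       [ 0.        ,  0.        ,  0.        ,  1.        ]])}
```

View pics/top0.png

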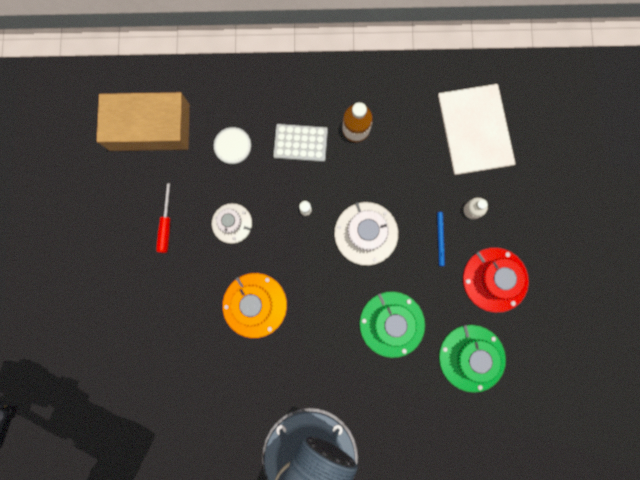

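View pics/scene0.png

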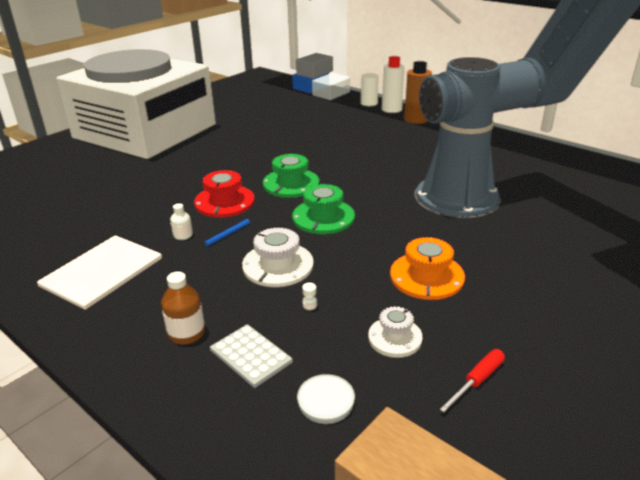

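The wider white-stand ring is at top (368,231) and scene (277,245). Things that could be mistaken for it: the small white one at top (231,221), orange (254,305), green (393,324) and (473,358), and red (497,280). By the description I choose (368,231), and I'll check it with a crop and measurements.

```bash
cat > h.py <<'E'
import numpy as np, cv2
from rig import readout, imaging
def ray(n,uv,z):
    c=imaging.camera_info(n);T=c["world_to_cam"];R,t=T[:3,:3],T[:3,3]
    o=-R.T@t;d=R.T@np.linalg.inv(c["K"])@np.array([uv[0],uv[1],1.])
    return o+d*(z-o[2])/d[2]
def proj(n,p):
    c=imaging.camera_info(n);T=c["world_to_cam"];q=c["K"]@(T[:3,:3]@np.array(p)+T[:3,3]);return q[:2]/q[2]
def rect(im,n,c,z,half=.1,s=0.25e-3):
    # rectify plane z around c into a picture: up = +x, left = +y
    w=int(2*half/s);src=np.float32([proj(n,[c[0]+a*half,c[1]+b*half,z]) for a,b in((1,1),(1,-1),(-1,-1),(-1,1))])
    H=cv2.getPerspectiveTransform(src,np.float32([[0,0],[w,0],[w,w],[0,w]]))
    return cv2.warpPerspective(im,H,(w,w),flags=cv2.INTER_CUBIC)
E
python3 - <<'E'
from h import *
im=cv2.imread("pics/top0.png");sc=cv2.imread("pics/scene0.png")
hsv=cv2.cvtColor(im,cv2.COLOR_BGR2HSV)
sub=np.zeros(im.shape[:2],np.uint8);sub[195:272,328:405]=1
m=((hsv[...,2]>90)&(sub>0)).astype(np.uint8)
cs,_=cv2.findContours(m,cv2.RETR_EXTERNAL,cv2.CHAIN_APPROX_NONE);c=max(cs,key=cv2.contourArea)
e=cv2.fitEllipse(c);print("foot",e,ray("top",e[0],.012))
# lens: grey-blue, darker
l=((hsv[...,2]>60)&(hsv[...,2]<185)&(hsv[...,1]>20)&(sub>0)).astype(np.uint8)
l=cv2.morphologyEx(l,cv2.MORPH_OPEN,np.ones((5,5)))
cs,_=cv2.findContours(l,cv2.RETR_EXTERNAL,cv2.CHAIN_APPROX_NONE);c=max(cs,key=cv2.contourArea)
e=cv2.fitEllipse(c);print("lens",e,ray("top",e[0],.07))
C=ray("top",e[0],.07)
a=rect(im,"top",C,.07,.08,.4e-3);b=rect(sc,"scene",C,.07,.08,.4e-3)
cv2.imwrite("pics/r1.png",np.hstack([a,b]))
E
```

```text
foot ((366.00299072265625, 233.23265075683594), (63.73412322998047, 64.50048828125), 121.83561706542969) [ 0.51900079 -0.14259355  0.012     ]Traceback (most recent call last):
  File "<stdin>", line 11, in <module>
ValueError: max() iterable argument is empty
```

```bash
python3 - <<'E'
from h import *
im=cv2.imread("pics/top0.png");sc=cv2.imread("pics/scene0.png")
print(im[231,360:384:4].tolist(),im[222,345:400:5].tolist())
C=np.array([.519,-.1426])
print(proj("top",[*C,.07]),proj("scene",[*C,.07]))
a=rect(im,"top",C,.07,.08,.4e-3);b=rect(sc,"scene",C,.07,.08,.4e-3)
for x in(a,b):cv2.circle(x,(200,200),120,(0,0,255),1);cv2.circle(x,(200,200),65,(0,255,0),1)
cv2.imwrite("pics/r1.png",np.hstack([a,b]))
E
```

```text
[[188, 180, 177], [189, 180, 176], [189, 180, 176], [188, 179, 175], [188, 180, 175], [226, 229, 236]] [[224, 238, 246], [198, 202, 211], [237, 240, 249], [180, 179, 185], [188, 178, 177], [188, 178, 176], [174, 168, 169], [239, 242, 249], [225, 229, 233], [224, 239, 246], [171, 184, 192]]
[368.08135709 229.73366749] [275.53131796 237.60332235]
```

View pics/r1.png

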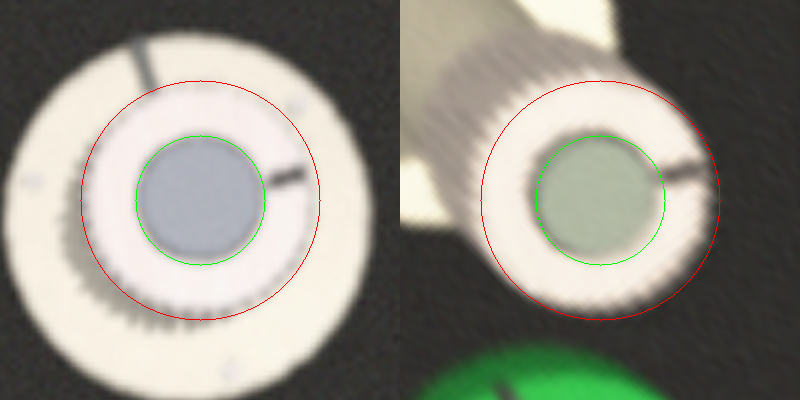

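Crop: ring fits centre (0.519,-0.143) in both views; black line at lower-x right (287,177), pointer at upper left (145,65). It is white with a wide ring, so the choice holds. Next: pointer angle and tool geometry.

```bash
python3 - <<'E'
from h import *
from scipy.spatial.transform import Rotation as Ro
im=cv2.imread("pics/top0.png");C=np.array([.519,-.1426])
def ang(im,z,r0,r1,thr):
    a=rect(im,"top",C,z,.08,.4e-3).min(axis=2);yy,xx=np.mgrid[:400,:400];dx=(200-yy)*.4e-3;dy=(200-xx)*.4e-3;r=np.hypot(dx,dy)
    m=(r>r0)&(r<r1)&(a<thr);return np.degrees(np.arctan2(dy[m].mean(),dx[m].mean())),m.sum(),np.hypot(dx[m].mean(),dy[m].mean())
print("line",ang(im,.07,.030,.042,140),"pointer",ang(im,.016,.057,.072,140))
R=Ro.from_quat(readout.get_obs()["tool_rot"]).as_matrix();print(R.round(3))
for n,p in dict(vial=(305,208),media=(358,122),cleaner=(476,209),plate=(300,142)).items():print(n,ray("top",p,.03))
E
```

```text
line (np.float64(-75.09049561478022), np.int64(278), np.float64(0.036109198691085816)) pointer (np.float64(16.523457004735874), np.int64(293), np.float64(0.06516623050763516))
[[-0.001 -0.962  0.272]
 [-0.002  0.272  0.962]
 [-1.     0.    -0.002]]
vial [0.57950554 0.00375809 0.03      ]
media [ 0.79221206 -0.1277784   0.03      ]
cleaner [ 0.57154011 -0.40440315  0.03      ]
plate [0.74370248 0.01488366 0.03      ]
```

Request:
play_rows --rows "0 0 0 0 -38.5 -14 1;0 0 0 0 -38.5 -14 1;0 0 0 0 -38.5 -14 1;0 0 0 0 -38.5 -14 1;0 0 0 0 -38.5 -14 1;0 0 0 0 -38.5 -14 1;0 0 0 0 -38.5 -14 1;-0.12 0 0 0 0 -30 1" --squeeze 5

```text
time: 0.77
position: [0.4034, 0.4046, 0.2227]
tool_rot: [-0.46, 0.535, 0.458, 0.541]
ft_force: [0.6, -0.8, 0.7]
grip_width: 0.0415
```

Request:
play_rows --rows "0 0 0 0 -11.1 -37.5 1;0 0 0 0 -11.1 -37.5 1;0 0 0 0 -11.1 -37.5 1;0 0 0 0 -11.1 -37.5 1;0 0 0 0 -11.1 -37.5 1;0 0 0 0 -11.1 -37.5 1;0 0 0 0 -11.1 -37.5 1;0 0 0 0 -11.1 -37.5 1"

```text
time: 1.43
position: [0.4354, 0.0929, 0.2224]
tool_rot: [-0.46, 0.537, 0.46, 0.537]
ft_force: [1.0, 0.7, 0.2]
grip_width: 0.001
```

Request:
play_rows --rows "0 0 0 0 -11.1 -37.5 1;0 0 0 0 -11.1 -37.5 1;0 0 0 0 -11.1 -37.5 1;0 0 0 0 -11.1 -37.5 1;0 0 0 0 -11.1 -37.5 1;0 0 0 0 -11.1 -37.5 1;0 0 0 0 -11.1 -37.5 1;0 0 0 0 -11.1 -37.5 1"

```text
time: 2.1
position: [0.4765, -0.2173, 0.2222]
tool_rot: [-0.459, 0.538, 0.46, 0.538]
ft_force: [0.9, 0.0, 0.6]
grip_width: 0.0005
```

Request:
play_rows --rows "0.12 0 0 0 0 0 1;0.12 0 0 0 0 0 1;0.12 0 0 0 0 0 1;0.12 0 0 0 0 0 1;0.12 0 0 0 0 0 1;0.12 0 0 0 0 0 1;0.12 0 0 0 0 0 1;0.12 0 0 0 0 0 1"

```text
time: 2.77
position: [0.4766, -0.2153, 0.2221]
tool_rot: [-0.157, 0.69, 0.158, 0.689]
ft_force: [-1.1, -0.3, -0.1]
grip_width: 0.0005
```

Request:
play_rows --rows "0.12 0 0 0 0 0 1;0.12 0 0 0 0 0 1;0.12 0 0 0 0 0 1;0.12 0 0 0 0 0 1;0.12 0 0 0 0 0 1;0.12 0 0 0 0 0 1;0.12 0 0 0 0 0 1;0.12 0 0 0 0 0 1"

```text
time: 3.43
position: [0.4766, -0.2152, 0.2222]
tool_rot: [0.179, 0.684, -0.179, 0.684]
ft_force: [-0.7, -0.2, 0.2]
grip_width: 0.0006
```

Request:
play_rows --rows "0.12 0 0 0 0 0 1;0.12 0 0 0 0 0 1;0.12 0 0 0 0 0 1;0.12 0 0 0 0 0 1;0.12 0 0 0 0 0 1;0.12 0 0 0 0 0 1;0.12 0 0 0 0 0 1;0.12 0 0 0 0 0 1"

```text
time: 4.1
position: [0.4767, -0.2152, 0.2222]
tool_rot: [0.474, 0.525, -0.474, 0.524]
ft_force: [-0.7, 0.2, -0.7]
grip_width: 0.0002
```

Request:
play_rows --rows "0.12 0 0 0 0 0 1;0.12 0 0 0 0 0 1;0.12 0 0 0 0 0 1;0.12 0 0 0 0 0 1;0.12 0 0 0 0 0 1;0.12 0 0 0 0 0 1;0.12 0 0 0 0 0 1;0.12 0 0 0 0 0 1"

```text
time: 4.77
position: [0.4766, -0.2153, 0.2222]
tool_rot: [-0.663, -0.246, 0.663, -0.246]
ft_force: [0.2, 0.2, -0.9]
grip_width: 0.0005
```

```bash
cat >> h.py <<'E'
from scipy.spatial.transform import Rotation as Ro
C=np.array([.519,-.1426])
def st():
    o=readout.get_obs();R=Ro.from_quat(o["tool_rot"]).as_matrix();p=o["position"];d=p[:2]-C
    th=np.arctan2(d[1],d[0]);psi=np.arctan2(R[1,2],R[0,2]);f=o["ft_force"][:2];u=d/np.hypot(*d)
    print("t",round(o["time"],2),"p",(p*1e3).round(1),"r",round(np.hypot(*d)*1e3,1),"theta",np.degrees(th).round(1),"psi",np.degrees(psi).round(1),
      "q6",o["q"][5].round(2),"Frad",round(f@u,1),"Ftan",round(f@[-u[1],u[0]],1),"Fz",o["ft_force"][2].round(1),"w",o["grip_width"].round(4),"tilt",R[:,0].round(3))
    return p,R
E
python3 -c "
from h import *
st()"
```

```text
Traceback (most recent call last):
  File "h.py", line 20, in st
    "q6",o["q"][5].round(2),"Frad",round(f@u,1),"Ftan",round(f@[-u[1],u[0]],1),"Fz",o["ft_force"][2].round(1),"w",o["grip_width"].round(4),"tilt",R[:,0].round(3))
                                                                                                                  ^^^^^^^^^^^^^^^^^^^^^
AttributeError: 'float' object has no attribute 'round'
```

Request:
play_rows --rows "0.12 0 0 0 0 0 1;0.12 0 0 0 0 0 1;0.12 0 0 0 0 0 1;0.10 0 0 0 0 0 1;0 0 0 40 0 0 1;0 0 0 40 0 0 1;0 0 0 40 0 0 1;0 0 0 30 0 0 1"

```text
time: 5.43
position: [0.4758, -0.2146, 0.07]
tool_rot: [-0.701, -0.091, 0.702, -0.09]
ft_force: [0.5, 0.0, -0.4]
grip_width: 0.0004
```

```bash
sed -i 's/o\["grip_width"\].round(4)/round(o["grip_width"],4)/' h.py
python3 - <<'E'
from h import *
p,R=st()
n=np.array([*C,p[2]])-p; print("centre in tool mm",(R.T@n*1e3).round(1))
sc=imaging.camera("scene");cv2.imwrite("pics/s1.png",cv2.resize(sc[150:330,180:420],(800,600),interpolation=cv2.INTER_CUBIC))
E
```

```text
t 5.43 p [ 475.8 -214.6   70. ] r 84.0 theta -121.0 psi -165.3 q6 2.25 Frad -0.3 Ftan 0.4 Fz -0.4 w 0.0004 tilt [-0.002  0.002 -1.   ]
centre in tool mm [  0.  -58.7 -60.1]
```

View pics/s1.png

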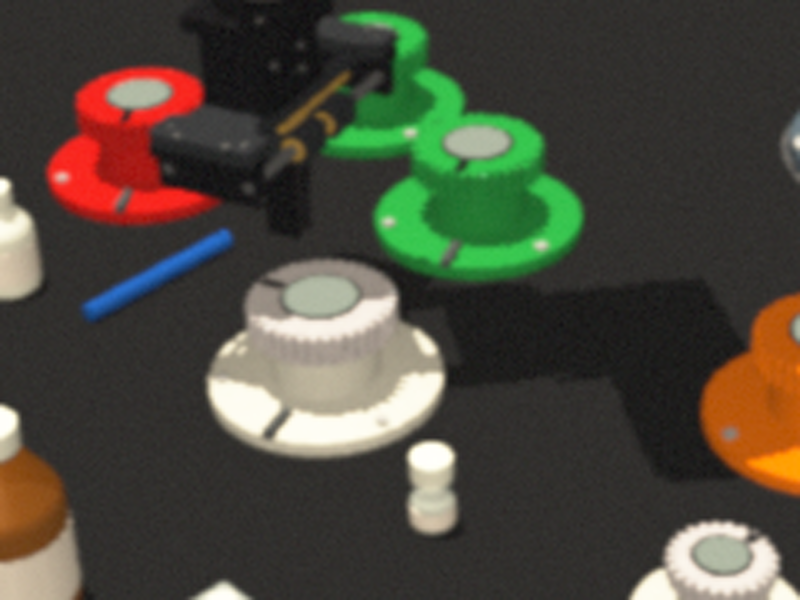

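Tip stands just outside the ring's near-right side and clear. Lower it and creep in.

Request:
play_rows --rows "0 0 0 14 0 0 1;0 0 0 0 -6 -6 1;0 0 0 0 -4 -4 1;0 0 0 0 0 0 1"

```text
time: 5.82
position: [0.4852, -0.2025, 0.0598]
tool_rot: [0.702, 0.091, -0.701, 0.091]
ft_force: [-0.3, 0.4, -0.2]
grip_width: 0.0008
```

Request:
play_rows --rows "0 0 0 0 -1 -1 1;0 0 0 0 -1 -1 1;0 0 0 0 0 0 1"

```text
time: 6.07
position: [0.4862, -0.2009, 0.0597]
tool_rot: [0.702, 0.09, -0.701, 0.091]
ft_force: [-0.6, 0.7, -0.8]
grip_width: 0.0003
```

Request:
play_rows --rows "0 0 0 0 -1 -1 1;0 0 0 0 -1 -1 1;0 0 0 0 0 0 1"

```text
time: 6.32
position: [0.4871, -0.1983, 0.0588]
tool_rot: [0.701, 0.09, -0.701, 0.091]
ft_force: [-0.2, -0.1, -0.9]
grip_width: 0.0008
```

```bash
python3 -c "
from h import *
st()"
```

```text
t 6.32 p [ 487.1 -198.3   58.8] r 64.2 theta -119.8 psi -165.3 q6 2.29 Frad 0.2 Ftan -0.2 Fz -0.9 w 0.0008 tilt [ 0. -0. -1.]
```

Request:
play_rows --rows "0 0 0 0 -1 -1 1;0 0 0 0 -1 -1 1;0 0 0 0 0 0 1"

```text
time: 6.57
position: [0.4884, -0.1957, 0.0585]
tool_rot: [-0.701, -0.091, 0.701, -0.09]
ft_force: [-0.7, -0.0, -0.2]
grip_width: 0.0005
```

Request:
play_rows --rows "0 0 0 0 -1 -1 1;0 0 0 0 0 0 1"

```text
time: 6.73
position: [0.4891, -0.1946, 0.0585]
tool_rot: [-0.701, -0.091, 0.701, -0.091]
ft_force: [-0.3, 0.4, -0.2]
grip_width: 0.0005
```

Request:
play_rows --rows "0 0 0 0 -1 -1 1;0 0 0 0 0 0 1"

```text
time: 6.9
position: [0.4896, -0.1941, 0.0585]
tool_rot: [-0.701, -0.09, 0.701, -0.091]
ft_force: [-2.3, -3.5, -0.4]
grip_width: 0.0003
```

```bash
python3 -c "
from h import *
st()"
```

```text
t 6.9 p [ 489.6 -194.1   58.5] r 59.3 theta -119.7 psi -165.2 q6 2.3 Frad 4.2 Ftan -0.2 Fz -0.4 w 0.0003 tilt [-0.001 -0.001 -1.   ]
```

Request:
play_rows --rows "0 0 0 0 -0.5 -0.5 1;-0.1047 0 0 0 4.28 -4.35 1;-0.1047 0 0 0 4.28 -4.35 1;0 0 0 0 0 0 1;0 0 0 0 0 0 1"

```text
time: 7.32
position: [0.5014, -0.1993, 0.0586]
tool_rot: [0.688, 0.162, -0.688, 0.163]
ft_force: [-1.0, -5.0, -0.2]
grip_width: 0.0006
```

```bash
python3 - <<'E'
from h import *
st()
im=imaging.camera("top");sc=imaging.camera("scene")
a=rect(im,"top",C,.07,.08,.4e-3);b=rect(sc,"scene",C,.07,.08,.4e-3)
cv2.imwrite("pics/r2.png",np.hstack([a,b]))
E
```

```text
t 7.32 p [ 501.4 -199.3   58.6] r 59.4 theta -107.2 psi -153.4 q6 2.09 Frad 5.1 Ftan 0.5 Fz -0.2 w 0.0006 tilt [ 0.001 -0.002 -1.   ]
```

View pics/r2.png

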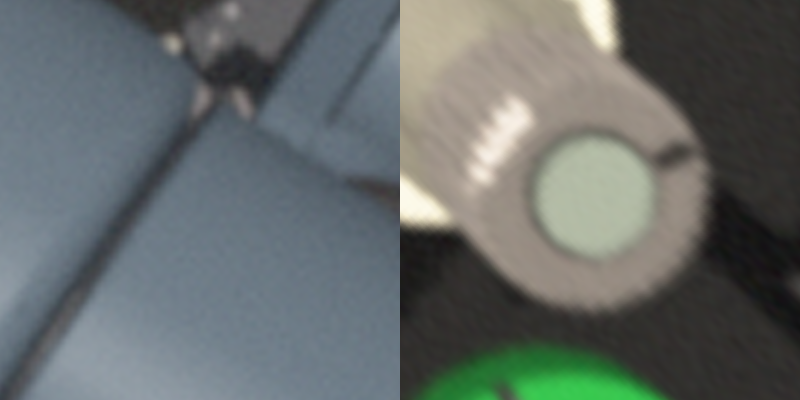

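The scene view shows the line moved about 12.5° with the 12° orbit, so it drives without slip. Continue.

Request:
play_rows --rows "-0.1047 0 0 0 4 -4.6 1;-0.1047 0 0 0 4 -4.6 1;-0.1047 0 0 0 4 -4.6 1;-0.1047 0 0 0 4 -4.6 1;0 0 0 0 0 0 1"

```text
time: 7.83
position: [0.527, -0.202, 0.0589]
tool_rot: [0.64, 0.302, -0.638, 0.304]
ft_force: [0.7, -5.3, -0.6]
grip_width: 0.0006
```

```bash
python3 -c "
from h import *
st()"
```

```text
t 7.83 p [ 527.  -202.    58.9] r 60.0 theta -82.4 psi -129.2 q6 1.69 Frad 5.4 Ftan -0.0 Fz -0.6 w 0.0006 tilt [ 0.003 -0.003 -1.   ]
```

Request:
play_rows --rows "-0.1047 0 0 0 4 -4.6 1;-0.1047 0 0 0 4 -4.6 1;-0.1047 0 0 0 4 -4.6 1;-0.1047 0 0 0 4 -4.6 1;-0.1047 0 0 0 4 -4.6 1;-0.1047 0 0 0 4 -4.6 1;-0.1047 0 0 0 4 -4.6 1;-0.1047 0 0 0 4 -4.6 1"

```text
time: 8.5
position: [0.5692, -0.1783, 0.0593]
tool_rot: [0.461, 0.534, -0.46, 0.54]
ft_force: [3.3, -5.5, -1.3]
grip_width: 0.0007
```

```bash
python3 -c "
from h import *
st()"
```

```text
t 8.5 p [ 569.2 -178.3   59.3] r 61.6 theta -35.4 psi -81.3 q6 0.93 Frad 5.9 Ftan -2.5 Fz -1.3 w 0.0007 tilt [ 0.008 -0.004 -1.   ]
```

Request:
play_rows --rows "-0.1047 0 0 0 4 -4.6 1;-0.1047 0 0 0 4 -4.6 1;-0.1047 0 0 0 4 -4.6 1;-0.1047 0 0 0 4 -4.6 1;-0.1047 0 0 0 4 -4.6 1;-0.1047 0 0 0 4 -4.6 1;-0.1047 0 0 0 4 -4.6 1;-0.1047 0 0 0 4 -4.6 1"

```text
time: 9.17
position: [0.5806, -0.1304, 0.0596]
tool_rot: [0.203, 0.673, -0.202, 0.682]
ft_force: [8.8, 0.7, -2.0]
grip_width: 0.0008
```

```bash
python3 -c "
from h import *
st();sc=imaging.camera('scene');cv2.imwrite('pics/r3.png',rect(sc,'scene',C,.07,.08,.4e-3))"
```

```text
t 9.17 p [ 580.6 -130.4   59.6] r 62.7 theta 11.2 psi -33.3 q6 0.17 Frad 8.8 Ftan -1.0 Fz -2.0 w 0.0008 tilt [ 0.012 -0.002 -1.   ]
```

View pics/r3.png

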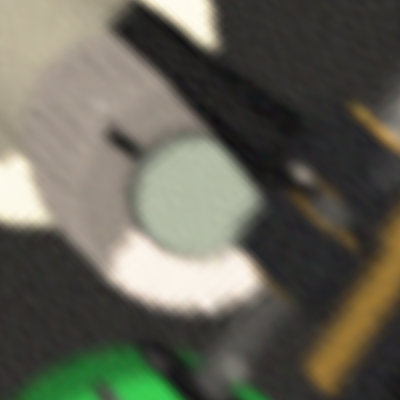

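Request:
play_rows --rows "-0.1047 0 0 0 4.2 -4.4 1;-0.1047 0 0 0 4.2 -4.4 1;-0.1047 0 0 0 4 -4.6 1;-0.1047 0 0 0 4 -4.6 1;-0.1047 0 0 0 4 -4.6 1;-0.1047 0 0 0 4 -4.6 1;-0.1047 0 0 0 4 -4.6 1;-0.1047 0 0 0 4 -4.6 1"

```text
time: 9.88
position: [0.5513, -0.0891, 0.0594]
tool_rot: [-0.089, 0.698, 0.09, 0.705]
ft_force: [7.6, 8.5, 0.2]
grip_width: 0.0005
```

```bash
python3 -c "
from h import *
st()"
```

```text
t 9.88 p [551.3 -89.1  59.4] r 62.4 theta 58.9 psi 14.6 q6 -0.63 Frad 11.3 Ftan -2.1 Fz 0.2 w 0.0005 tilt [ 0.009  0.003 -1.   ]
```

Request:
play_rows --rows "-0.1047 0 0 0 4.4 -4.2 1;-0.1047 0 0 0 4.4 -4.2 1;-0.1047 0 0 0 4 -4.6 1;-0.1047 0 0 0 4 -4.6 1;-0.1047 0 0 0 4 -4.6 1;-0.1047 0 0 0 4 -4.6 1;-0.1047 0 0 0 4 -4.6 1;-0.1047 0 0 0 4 -4.6 1"

```text
time: 10.55
position: [0.4993, -0.0837, 0.0587]
tool_rot: [-0.366, 0.604, 0.369, 0.604]
ft_force: [-0.5, 3.2, 1.0]
grip_width: 0.0004
```

Request:
play_rows --rows "-0.1047 0 0 0 4 -4.6 1;-0.1047 0 0 0 4 -4.6 1;-0.1047 0 0 0 4 -4.6 1;-0.1047 0 0 0 4 -4.6 1;-0.1047 0 0 0 4 -4.6 1;-0.1047 0 0 0 4 -4.6 1;-0.1047 0 0 0 4 -4.6 1;-0.1047 0 0 0 4 -4.6 1"

```text
time: 11.22
position: [0.4648, -0.117, 0.0585]
tool_rot: [-0.581, 0.402, 0.583, 0.403]
ft_force: [0.6, 1.8, 0.4]
grip_width: 0.0004
```

```bash
python3 -c "
from h import *
st();sc=imaging.camera('scene');cv2.imwrite('pics/r4.png',rect(sc,'scene',C,.07,.08,.4e-3))"
```

```text
t 11.22 p [ 464.8 -117.    58.5] r 59.9 theta 154.7 psi 110.7 q6 -2.42 Frad 0.2 Ftan -1.9 Fz 0.4 w 0.0004 tilt [-0.001  0.003 -1.   ]
```

View pics/r4.png

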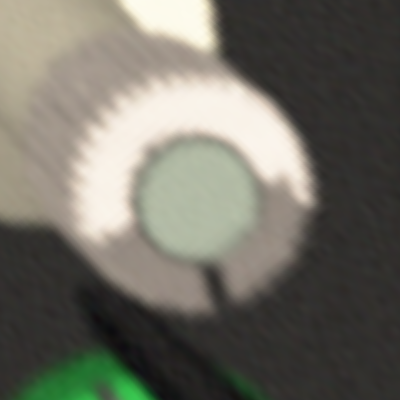

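Line now at about 191° world (turned ~266° of 276° orbited); the finger is off to the lower left. Retract and orbit back outside the ring.

Request:
play_rows --rows "0 0 0 0 5 5 1;0 0 0 0 4 4 1;0.124 0 0 0 -6.7 5.9 1;0.124 0 0 0 -6.7 5.9 1;0.124 0 0 0 -6.7 5.9 1;0.124 0 0 0 -6.7 5.9 1;0.124 0 0 0 -6.7 5.9 1;0.124 0 0 0 -6.7 5.9 1"

```text
time: 11.93
position: [0.491, -0.0753, 0.0585]
tool_rot: [-0.392, 0.588, 0.393, 0.588]
ft_force: [-1.0, 0.4, -0.8]
grip_width: 0.0005
```

```bash
sed -i 's/^C=.*/C=np.array([.5207,-.1419])/' h.py; python3 -c "
from h import *
st()"
```

```text
t 11.93 p [491.  -75.3  58.5] r 73.0 theta 114.0 psi 67.5 q6 -1.56 Frad 0.7 Ftan 0.7 Fz -0.8 w 0.0005 tilt [-0.001  0.001 -1.   ]
```

Request:
play_rows --rows "0.124 0 0 0 -6.7 5.9 1;0.124 0 0 0 -6.7 5.9 1;0.124 0 0 0 -6.7 5.9 1;0.124 0 0 0 -6.7 5.9 1;0.124 0 0 0 -6.7 5.9 1;0.124 0 0 0 -6.7 5.9 1;0.124 0 0 0 -6.7 5.9 1;0.124 0 0 0 -6.7 5.9 1"

```text
time: 12.6
position: [0.5596, -0.0821, 0.0583]
tool_rot: [-0.065, 0.704, 0.066, 0.704]
ft_force: [0.2, 0.3, -0.7]
grip_width: 0.0008
```

Request:
play_rows --rows "0.124 0 0 0 -6.7 5.9 1;0.124 0 0 0 -6.7 5.9 1;0.124 0 0 0 -6.7 5.9 1;0.124 0 0 0 -6.7 5.9 1;0.124 0 0 0 -6.7 5.9 1;0.124 0 0 0 -6.7 5.9 1;0.124 0 0 0 -6.7 5.9 1;0.124 0 0 0 -6.7 5.9 1"

```text
time: 13.27
position: [0.5915, -0.1432, 0.0583]
tool_rot: [0.277, 0.651, -0.277, 0.65]
ft_force: [-0.4, 0.6, 1.2]
grip_width: 0.0
```

```bash
python3 -c "
from h import *
st()"
```

```text
t 13.27 p [ 591.5 -143.2   58.3] r 70.8 theta -1.1 psi -46.2 q6 0.38 Frad -0.4 Ftan 0.6 Fz 1.2 w 0.0 tilt [-0.001  0.001 -1.   ]
```

Request:
play_rows --rows "0.124 0 0 0 -6.7 5.9 1;0.124 0 0 0 -6.7 5.9 1;0.124 0 0 0 -6.7 5.9 1;0.124 0 0 0 -6.7 5.9 1;0.124 0 0 0 -6.7 5.9 1;0.124 0 0 0 -6.7 5.9 1;0.124 0 0 0 -6.7 5.9 1;0.124 0 0 0 -6.7 5.9 1"

```text
time: 13.93
position: [0.5578, -0.2032, 0.0583]
tool_rot: [0.554, 0.44, -0.553, 0.44]
ft_force: [0.6, 0.2, -0.5]
grip_width: 0.0007
```

Request:
play_rows --rows "0.124 0 0 0 -6.7 5.9 1;0.124 0 0 0 -6.7 5.9 1;0.124 0 0 0 -6.7 5.9 1;0.124 0 0 0 -6.7 5.9 1;0.124 0 0 0 -6.7 5.9 1;0.124 0 0 0 -6.7 5.9 1;0.124 0 0 0 -6.7 5.9 1;0.124 0 0 0 -6.7 5.9 1"

```text
time: 14.6
position: [0.4891, -0.2076, 0.0584]
tool_rot: [-0.696, -0.124, 0.696, -0.123]
ft_force: [0.2, -0.5, 0.1]
grip_width: 0.0004
```

Request:
play_rows --rows "0.12 0 0 0 -6.7 5.9 1;0 0 0 0 0 0 1;0 0 0 0 0 0 1"

```text
time: 14.85
position: [0.4818, -0.2036, 0.0585]
tool_rot: [-0.702, -0.086, 0.702, -0.085]
ft_force: [0.1, -1.3, -0.1]
grip_width: 0.0007
```

```bash
python3 -c "
from h import *
st()"
```

```text
t 14.85 p [ 481.8 -203.6   58.5] r 73.0 theta -122.3 psi -166.1 q6 2.29 Frad 1.1 Ftan 0.8 Fz -0.1 w 0.0007 tilt [-0.001  0.001 -1.   ]
```

Request:
play_rows --rows "0 0 0 0 -4 -4 1;0 0 0 0 -3 -3 1;0 0 0 0 -1 -1 1;0 0 0 0 -1 -1 1;0 0 0 0 0 0 1"

```text
time: 15.27
position: [0.4893, -0.1941, 0.0586]
tool_rot: [0.702, 0.085, -0.702, 0.086]
ft_force: [-1.9, -2.8, -0.7]
grip_width: 0.0007
```

```bash
python3 -c "
from h import *
st()"
```

```text
t 15.27 p [ 489.3 -194.1   58.6] r 60.9 theta -121.0 psi -166.1 q6 2.31 Frad 3.4 Ftan -0.2 Fz -0.7 w 0.0007 tilt [ 0.    -0.001 -1.   ]
```

Request:
play_rows --rows "0 0 0 0 -0.3 -0.3 1;-0.1047 0 0 0 4.2 -4.65 1;-0.1047 0 0 0 4.2 -4.65 1;-0.1047 0 0 0 4.2 -4.65 1;-0.1047 0 0 0 4.2 -4.65 1;-0.1047 0 0 0 4.2 -4.65 1;-0.1047 0 0 0 4.2 -4.65 1;-0.1047 0 0 0 4.2 -4.65 1"

```text
time: 15.93
position: [0.5316, -0.2017, 0.0587]
tool_rot: [-0.624, -0.332, 0.624, -0.333]
ft_force: [-1.5, -2.9, 1.0]
grip_width: 0.0007
```

Request:
play_rows --rows "-0.1047 0 0 0 4.2 -4.65 1;-0.1047 0 0 0 4.2 -4.65 1;-0.1047 0 0 0 4.2 -4.65 1;-0.1047 0 0 0 4.2 -4.65 1;-0.1047 0 0 0 4.2 -4.65 1;-0.1047 0 0 0 4.2 -4.65 1;-0.1047 0 0 0 4.2 -4.65 1"

```text
time: 16.52
position: [0.5692, -0.1792, 0.0589]
tool_rot: [0.464, 0.533, -0.463, 0.535]
ft_force: [0.7, -3.1, 0.6]
grip_width: 0.0004
```

```bash
python3 -c "
from h import *
st()"
```

```text
t 16.52 p [ 569.2 -179.2   58.9] r 61.2 theta -37.5 psi -81.9 q6 0.94 Frad 2.4 Ftan -2.0 Fz 0.6 w 0.0004 tilt [ 0.003 -0.001 -1.   ]
```

Request:
play_rows --rows "-0.1047 0 0 0 3.9 -4.95 1;-0.1047 0 0 0 4.2 -4.65 1;-0.1047 0 0 0 4.2 -4.65 1;-0.1047 0 0 0 4.2 -4.65 1;-0.1047 0 0 0 4.2 -4.65 1;-0.1047 0 0 0 4.2 -4.65 1;-0.1047 0 0 0 4.2 -4.65 1;-0.1047 0 0 0 4.2 -4.65 1"

```text
time: 17.18
position: [0.5813, -0.1312, 0.0592]
tool_rot: [0.207, 0.674, -0.206, 0.678]
ft_force: [2.0, -1.4, 0.3]
grip_width: 0.0003
```

Request:
play_rows --rows "-0.1047 0 0 0 4.2 -4.65 1;-0.1047 0 0 0 4.2 -4.65 1;-0.1047 0 0 0 4.2 -4.65 1;-0.1047 0 0 0 4.2 -4.65 1;-0.1047 0 0 0 4.2 -4.65 1;-0.1047 0 0 0 4.2 -4.65 1;-0.1047 0 0 0 4.2 -4.65 1;-0.1047 0 0 0 4.2 -4.65 1"

```text
time: 17.85
position: [0.554, -0.0899, 0.0593]
tool_rot: [-0.086, 0.699, 0.086, 0.704]
ft_force: [4.5, 3.9, 1.1]
grip_width: 0.0006
```

```bash
python3 -c "
from h import *
st()"
```

```text
t 17.85 p [554.  -89.9  59.3] r 61.7 theta 57.4 psi 14.0 q6 -0.61 Frad 5.7 Ftan -1.7 Fz 1.1 w 0.0006 tilt [ 0.007  0.001 -1.   ]
```

Request:
play_rows --rows "-0.1047 0 0 0 4.2 -4.65 1;-0.1047 0 0 0 4.2 -4.65 1;-0.1047 0 0 0 4.2 -4.65 1;-0.1047 0 0 0 4.2 -4.65 1;-0.1047 0 0 0 4.2 -4.65 1;-0.1047 0 0 0 4.2 -4.65 1;-0.1047 0 0 0 4.2 -4.65 1;-0.1047 0 0 0 4.2 -4.65 1"

```text
time: 18.52
position: [0.5024, -0.0827, 0.0589]
tool_rot: [-0.363, 0.606, 0.365, 0.607]
ft_force: [0.1, 4.9, 2.2]
grip_width: 0.0008
```

Request:
play_rows --rows "-0.1047 0 0 0 4 -4.75 1;-0.1047 0 0 0 4 -4.75 1;-0.1047 0 0 0 4.2 -4.65 1;-0.1047 0 0 0 4.2 -4.65 1;-0.1047 0 0 0 4.2 -4.65 1;-0.1047 0 0 0 4.2 -4.65 1;-0.1047 0 0 0 4.2 -4.65 1;-0.1047 0 0 0 4.2 -4.65 1"

```text
time: 19.18
position: [0.4647, -0.1153, 0.0584]
tool_rot: [-0.578, 0.405, 0.58, 0.406]
ft_force: [-0.4, 1.9, 0.2]
grip_width: 0.0004
```

```bash
cat >> h.py <<'E'
def line(n,im,z):
    a=rect(im,n,C,z,.08,.4e-3).min(axis=2).astype(int);yy,xx=np.mgrid[:400,:400];dx=(200-yy)*.4e-3;dy=(200-xx)*.4e-3;r=np.hypot(dx,dy)
    m=((r>.031)&(r<.041)&(a<90)).astype(np.uint8);k,l,s,c=cv2.connectedComponentsWithStats(m)
    for i in range(1,k):
        if s[i,4]>80:print(n,"blob",s[i,4],"angle",np.degrees(np.arctan2(200-c[i][0],200-c[i][1])).round(1))
E
python3 -c "
from h import *
st();sc=imaging.camera('scene');cv2.imwrite('pics/r5.png',rect(sc,'scene',C,.0725,.08,.4e-3));line('scene',sc,.0725)
line('top',cv2.imread('pics/top0.png'),.07);line('scene',cv2.imread('pics/scene0.png'),.07)"
```

```text
t 19.18 p [ 464.7 -115.3   58.4] r 62.0 theta 154.6 psi 110.0 q6 -2.4 Frad 1.2 Ftan -1.6 Fz 0.2 w 0.0004 tilt [-0.002  0.003 -1.   ]
scene blob 243 angle 108.9
```

View pics/r5.png

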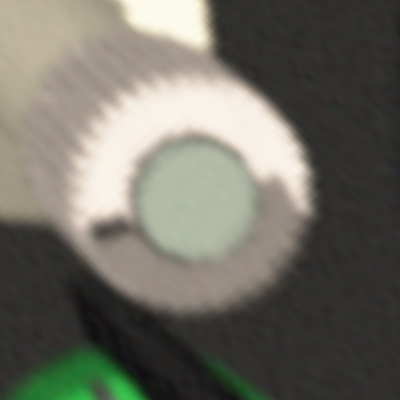

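Line now at 108.9° (second turn), so about 268° remain. Return for the third sweep.

Request:
play_rows --rows "0 0 0 0 5 5 1;0 0 0 0 4 4 1;0.124 0 0 0 -6.7 5.9 1;0.124 0 0 0 -6.7 5.9 1;0.124 0 0 0 -6.7 5.9 1;0.124 0 0 0 -6.7 5.9 1;0.124 0 0 0 -6.7 5.9 1;0.124 0 0 0 -6.7 5.9 1"

```text
time: 19.9
position: [0.4924, -0.0741, 0.0585]
tool_rot: [-0.388, 0.591, 0.389, 0.591]
ft_force: [0.7, 0.7, -0.1]
grip_width: 0.0005
```

Request:
play_rows --rows "0.124 0 0 0 -6.7 5.9 1;0.124 0 0 0 -6.7 5.9 1;0.124 0 0 0 -6.7 5.9 1;0.124 0 0 0 -6.7 5.9 1;0.124 0 0 0 -6.7 5.9 1;0.124 0 0 0 -6.7 5.9 1;0.124 0 0 0 -6.7 5.9 1;0.124 0 0 0 -6.7 5.9 1"

```text
time: 20.57
position: [0.5608, -0.082, 0.0584]
tool_rot: [-0.061, 0.705, 0.061, 0.704]
ft_force: [0.1, 0.2, -0.6]
grip_width: 0.0006
```

Request:
play_rows --rows "0.124 0 0 0 -6.7 5.9 1;0.124 0 0 0 -6.7 5.9 1;0.124 0 0 0 -6.7 5.9 1;0.124 0 0 0 -6.7 5.9 1;0.124 0 0 0 -6.7 5.9 1;0.124 0 0 0 -6.7 5.9 1;0.124 0 0 0 -6.7 5.9 1;0.124 0 0 0 -6.7 5.9 1"

```text
time: 21.23
position: [0.5917, -0.1437, 0.0584]
tool_rot: [0.282, 0.648, -0.282, 0.648]
ft_force: [-0.3, 0.1, -0.3]
grip_width: -0.0001
```

Request:
play_rows --rows "0.124 0 0 0 -6.7 5.9 1;0.124 0 0 0 -6.7 5.9 1;0.124 0 0 0 -6.7 5.9 1;0.124 0 0 0 -6.7 5.9 1;0.124 0 0 0 -6.7 5.9 1;0.124 0 0 0 -6.7 5.9 1;0.124 0 0 0 -6.7 5.9 1;0.124 0 0 0 -6.7 5.9 1"

```text
time: 21.9
position: [0.557, -0.2031, 0.0584]
tool_rot: [0.557, 0.436, -0.557, 0.436]
ft_force: [-0.2, -0.1, 0.4]
grip_width: 0.0007
```

Request:
play_rows --rows "0.124 0 0 0 -6.7 5.9 1;0.124 0 0 0 -6.7 5.9 1;0.124 0 0 0 -6.7 5.9 1;0.124 0 0 0 -6.7 5.9 1;0.124 0 0 0 -6.7 5.9 1;0.124 0 0 0 -6.7 5.9 1;0.124 0 0 0 -6.7 5.9 1;0.124 0 0 0 -6.7 5.9 1"

```text
time: 22.57
position: [0.4883, -0.2065, 0.0585]
tool_rot: [0.697, 0.118, -0.697, 0.118]
ft_force: [-0.2, -0.3, -0.4]
grip_width: 0.0005
```

Request:
play_rows --rows "0.12 0 0 0 -6.7 5.9 1;0 0 0 0 0 0 1;0 0 0 0 0 0 1"

```text
time: 22.82
position: [0.4808, -0.2022, 0.0586]
tool_rot: [-0.703, -0.08, 0.703, -0.08]
ft_force: [-0.4, 0.1, -0.1]
grip_width: 0.0006
```

```bash
python3 -c "
from h import *
st()"
```

```text
t 22.82 p [ 480.8 -202.2   58.6] r 72.3 theta -123.5 psi -167.0 q6 2.3 Frad 0.1 Ftan -0.4 Fz -0.1 w 0.0006 tilt [-0.  0. -1.]
```

Request:
play_rows --rows "0 0 0 0 -4 -4 1;0 0 0 0 -3 -3 1;0 0 0 0 -1 -1 1;0 0 0 0 -0.8 -0.8 1;0 0 0 0 0 0 1"

```text
time: 23.23
position: [0.4879, -0.1931, 0.0586]
tool_rot: [-0.702, -0.079, 0.703, -0.081]
ft_force: [-2.4, -4.5, -0.2]
grip_width: 0.0006
```

```bash
python3 -c "
from h import *
st()"
```

```text
t 23.23 p [ 487.9 -193.1   58.6] r 60.8 theta -122.6 psi -167.0 q6 2.33 Frad 5.1 Ftan 0.4 Fz -0.2 w 0.0006 tilt [-0.    -0.002 -1.   ]
```

Request:
play_rows --rows "-0.1047 0 0 0 4.2 -4.65 1;-0.1047 0 0 0 4.2 -4.65 1;-0.1047 0 0 0 4.2 -4.65 1;-0.1047 0 0 0 4.2 -4.65 1;-0.1047 0 0 0 4.2 -4.65 1;-0.1047 0 0 0 4.2 -4.65 1;-0.1047 0 0 0 4.2 -4.65 1;-0.1047 0 0 0 4.2 -4.65 1"

```text
time: 23.9
position: [0.5363, -0.1998, 0.0586]
tool_rot: [-0.608, -0.36, 0.609, -0.36]
ft_force: [-1.2, -2.9, 0.9]
grip_width: 0.0001
```

Request:
play_rows --rows "-0.1047 0 0 0 4.1 -4.75 1;-0.1047 0 0 0 4.1 -4.75 1;-0.1047 0 0 0 4.2 -4.65 1;-0.1047 0 0 0 4.2 -4.65 1;-0.1047 0 0 0 4.2 -4.65 1;-0.1047 0 0 0 4.2 -4.65 1;-0.1047 0 0 0 4.2 -4.65 1;-0.1047 0 0 0 4.2 -4.65 1"

```text
time: 24.57
position: [0.5748, -0.1685, 0.0589]
tool_rot: [0.41, 0.575, -0.41, 0.578]
ft_force: [-0.0, -2.7, 0.6]
grip_width: 0.0005
```

```bash
python3 -c "
from h import *
st()"
```

```text
t 24.57 p [ 574.8 -168.5   58.9] r 60.3 theta -26.2 psi -70.8 q6 0.76 Frad 1.2 Ftan -2.4 Fz 0.6 w 0.0005 tilt [ 0.003 -0.002 -1.   ]
```

Press in about 0.6 mm more and continue.

Request:
play_rows --rows "-0.1047 0 0 0 4 -4.85 1;-0.1047 0 0 0 4 -4.85 1;-0.1047 0 0 0 4.2 -4.65 1;-0.1047 0 0 0 4.2 -4.65 1;-0.1047 0 0 0 4.2 -4.65 1;-0.1047 0 0 0 4.2 -4.65 1;-0.1047 0 0 0 4.2 -4.65 1;-0.1047 0 0 0 4.2 -4.65 1"

```text
time: 25.23
position: [0.5771, -0.1192, 0.0591]
tool_rot: [0.14, 0.691, -0.14, 0.695]
ft_force: [2.0, -0.2, -0.3]
grip_width: 0.0003
```

Request:
play_rows --rows "-0.1047 0 0 0 4.2 -4.65 1;-0.1047 0 0 0 4.2 -4.65 1;-0.1047 0 0 0 4.2 -4.65 1;-0.1047 0 0 0 4.2 -4.65 1;-0.1047 0 0 0 4.2 -4.65 1;-0.1047 0 0 0 4.2 -4.65 1;-0.1047 0 0 0 4.2 -4.65 1;-0.1047 0 0 0 4.2 -4.65 1"

```text
time: 25.9
position: [0.5417, -0.0845, 0.0591]
tool_rot: [-0.154, 0.689, 0.154, 0.692]
ft_force: [2.0, 2.0, 1.2]
grip_width: 0.0004
```

```bash
python3 -c "
from h import *
st();line('scene',imaging.camera('scene'),.073)"
```

```text
t 25.9 p [541.7 -84.5  59.1] r 61.1 theta 69.9 psi 25.2 q6 -0.8 Frad 2.6 Ftan -1.1 Fz 1.2 w 0.0004 tilt [ 0.005 -0.    -1.   ]
scene blob 14124 angle 0.0
```

Request:
play_rows --rows "-0.1047 0 0 0 4 -4.85 1;-0.1047 0 0 0 4 -4.85 1;-0.1047 0 0 0 4.2 -4.65 1;-0.1047 0 0 0 4.2 -4.65 1;-0.1047 0 0 0 4.2 -4.65 1;-0.1047 0 0 0 4.2 -4.65 1;-0.1047 0 0 0 4.2 -4.65 1;-0.1047 0 0 0 4.2 -4.65 1"

```text
time: 26.62
position: [0.4914, -0.0883, 0.0587]
tool_rot: [-0.421, 0.568, 0.421, 0.569]
ft_force: [1.9, 1.2, 0.8]
grip_width: 0.0005
```

```bash
python3 -c "
from h import *
st();sc=imaging.camera('scene');line('scene',sc,.073);cv2.imwrite('pics/r6.png',rect(sc,'scene',C,.073,.08,.4e-3))"
```

```text
t 26.62 p [491.4 -88.3  58.7] r 61.1 theta 118.7 psi 73.0 q6 -1.68 Frad 0.2 Ftan -2.2 Fz 0.8 w 0.0005 tilt [ 0.001  0.    -1.   ]
```

View pics/r6.png

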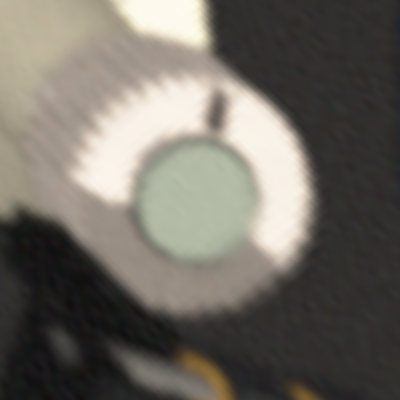

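Request:
play_rows --rows "-0.1 0 0 0 3.8 -4.6 1;-0.1 0 0 0 3.8 -4.6 1;-0.1 0 0 0 4 -4.45 1;-0.1 0 0 0 4 -4.45 1;-0.08 0 0 0 3.2 -3.56 1;0 0 0 0 0 0 1;0 0 0 0 0 0 1"

```text
time: 27.25
position: [0.4699, -0.1079, 0.0584]
tool_rot: [-0.542, 0.454, 0.542, 0.454]
ft_force: [0.3, 0.5, -0.0]
grip_width: 0.0007
```

```bash
cat >> h.py <<'E'
def line2(n,im,z,c):
    a=rect(im,n,c,z,.08,.4e-3).max(axis=2).astype(int);yy,xx=np.mgrid[:400,:400];dx=(200-yy)*.4e-3;dy=(200-xx)*.4e-3;r=np.hypot(dx,dy)
    m=((r>.031)&(r<.041)&(a<130)).astype(np.uint8);k,l,s,c=cv2.connectedComponentsWithStats(m)
    for i in range(1,k):
        if s[i,4]>80:print(n,"blob",s[i,4],"angle",np.degrees(np.arctan2(200-c[i][0],200-c[i][1])).round(1))
E
python3 -c "
from h import *
st();sc=imaging.camera('scene');c2=C+[0,.002];line2('scene',sc,.073,c2);line2('scene',cv2.imread('pics/scene0.png'),.07,c2)
cv2.imwrite('pics/s7.png',sc)"
```

```text
t 27.25 p [ 469.9 -107.9   58.4] r 61.1 theta 146.2 psi 100.1 q6 -2.2 Frad 0.0 Ftan -0.6 Fz -0.0 w 0.0007 tilt [-0.001  0.    -1.   ]
scene blob 274 angle 14.2
scene blob 210 angle -75.0
```

Request:
play_rows --rows "-0.0175 0 0 0 0.7 -0.8 1;-0.0175 0 0 0 0.7 -0.8 1;0 0 0 0 0 0 1;0 0 0 0 0 0 1"

```text
time: 27.63
position: [0.469, -0.1097, 0.0585]
tool_rot: [-0.551, 0.443, 0.551, 0.444]
ft_force: [-0.1, 1.1, -0.1]
grip_width: 0.0006
```

```bash
python3 -c "
from h import *
st();sc=imaging.camera('scene');c2=C+[0,.002];line2('scene',sc,.073,c2)"
```

```text
t 27.63 p [ 469.  -109.7   58.5] r 60.9 theta 148.1 psi 102.3 q6 -2.25 Frad 0.7 Ftan -0.9 Fz -0.1 w 0.0006 tilt [-0.  0. -1.]
scene blob 238 angle 15.1
```

Request:
play_rows --rows "0 0 0 0 2 2 1;0 0 0 0 7 7 1;0 0 0 0 8 8 1;0 0 0 -40 0 0 1;0 0 0 -40 0 0 1;0 0 0 -40 0 0 1;0 0 0 -30 0 0 1;0 0 0 0 0 0 1"

```text
time: 28.35
position: [0.4515, -0.0982, 0.214]
tool_rot: [0.555, -0.442, -0.547, -0.444]
ft_force: [0.5, -0.0, 0.3]
grip_width: 0.0004
```

Request:
play_rows --rows "0 0 0 0 -5 40 1;0 0 0 0 -5 40 1;0 0 0 0 -5 40 1;0 0 0 0 -5 40 1;0 0 0 0 -5 40 1;0 0 0 0 -5 40 1;0 0 0 0 -5 40 1;0 0 0 0 -5 40 1"

```text
time: 29.02
position: [0.4174, 0.2258, 0.2077]
tool_rot: [-0.551, 0.444, 0.551, 0.443]
ft_force: [0.4, 0.4, -0.0]
grip_width: 0.0005
```

```bash
python3 -c "
from h import *
st();sc=imaging.camera('scene');im=imaging.camera('top');c2=C+[0,.002];line2('scene',sc,.073,c2)
for c in (C,np.array([.519,-.1426])): line2('top',im,.073,c)
a=rect(im,'top',C,.073,.08,.4e-3);b=rect(sc,'scene',C,.073,.08,.4e-3);cv2.imwrite('pics/r8.png',np.hstack([a,b]))
cv2.imwrite('pics/t8.png',im)"
```

```text
t 29.02 p [417.4 225.8 207.7] r 381.9 theta 105.7 psi 102.3 q6 -1.53 Frad 0.3 Ftan -0.5 Fz -0.0 w 0.0005 tilt [-0.001 -0.001 -1.   ]
scene blob 244 angle 15.1
top blob 133 angle 15.1
top blob 145 angle 15.6
```

View pics/r8.png

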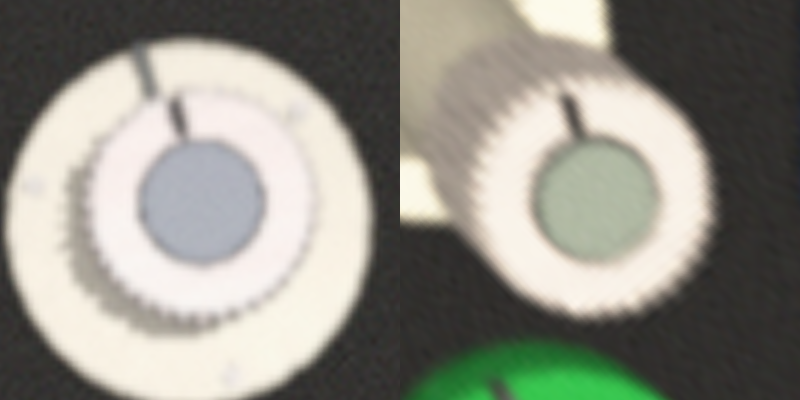

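The line stands at 15.1–15.6° against a pointer at about 16.4°, so it is within roughly 1°. I'll check that the other things are unmoved, then hand in.

```bash
python3 -c "
from h import *
from rig import robot
a=cv2.imread('pics/top0.png').astype(int);b=cv2.imread('pics/t8.png').astype(int)
d=np.abs(a-b).max(2)
for n,(u,v) in dict(small=(231,222),vial=(305,208),plate=(300,142),petri=(232,145),media=(357,122),pen=(441,238),driver=(165,218),cleaner=(475,208)).items():
    w=d[v-25:v+26,u-25:u+26];print(n,'changed px',(w>70).sum(),'mean',w.mean().round(1))
line2('top',b.astype(np.uint8),.073,np.array([.519,-.1426]))
robot.hand_in()"
```

```text
small changed px 3 mean 4.4
vial changed px 0 mean 4.2
plate changed px 0 mean 2.2
petri changed px 0 mean 3.0
media changed px 0 mean 4.5
pen changed px 0 mean 4.4
driver changed px 308 mean 23.2
cleaner changed px 0 mean 4.0
top blob 145 angle 15.6
the job is handed in; nothing more can be done
```

The wider ring is unscrewed as asked and the job is handed in. The ring went to the pointer and then on for two full turns. I rolled it with the shut fingertips against the rim in three anticlockwise sweeps, backing off the rim between them. It took about 29 s, and the forces I read stayed near 11 N or below.

- **Turns:** the line started about 92° before the pointer. Images taken along the way put it at about +175° and +452° past the first pointer position, and at the end close to +719°.
- **Final position:** the line is at 15.1–15.6° and the pointer at about 16.4°, so it stops about 1° short, which is roughly how well I can measure it. The arm stands clear of everything.
- **Other things:** the before and after top views show no change at the vial, plate, petri dish, media bottle, pen or cleaner. The small ring area differs by only 3 pixels.
- **Not settled:** the patch around the screwdriver did differ (308 pixels). I think that is arm shadow, since the arm never went near it, but I did not look at that patch before handing in.

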